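Seat the spice tin in the mill and clamp it

ROBOT

A 6-joint arm with a two-finger parallel gripper is mounted at the origin on the work surface. World frame = base frame: x ahead of the robot, y to its left, z up, the work surface at z = 0. Lengths are in m, angles in rad, forces in N, time in s.
With the tool pointing down it reaches from about 0.3 to 0.875 m from the base axis. Payload 6.4 kg.
Tool frame: the origin (TCP) lies midway between the tips of the shut fingers; the grasp point (between the pads) lies 19 mm behind it; z points along the fingers, y is the line along which they close (so a half turn about z gives the same grasp; the last joint's range is limited). The gripper opens to 85 mm and grips with 20 to 120 N. Pads are 22 mm wide; open, the fingers measure 114 mm over their backs; the gripper's body (76 mm by 85 mm) begins 54 mm behind the grasp point. The pads swing forward as they close: fully open they stand 13 mm farther back than shut.
Start: joints at [-1.364, 0.181, 1.607, -0, 1.354, -0.206], TCP at [0.231, -0.527, 0.231] pointing down, gripper open.
Joint ranges: [-2.99, 2.99], [-0.89, 2.07], [0.3, 2.58], [-1.14, 4.28], [0, 2.63], [-3.12, 3.12]. Speed limits (rad/s): [2.57, 2.57, 3.01, 3.14, 3.14, 3.14].

INTERFACE

Orientations are given as a unit quaternion [w, x, y, z].
In Python, from bench import sensors, vision, ctrl gives the robot as it stands.
- The arm moves only by the tool carry_out, never from a script. Its argument "deltas" is text: rows parted by semicolons, each of 7 numbers parted by spaces: the shift along the tool's x, y, z in mm, then the turn, a rotation vector about the tool's x, y, z in rad, then the closure, from 0 (fully open) to 1 (shut). In form: tx ty tz ax ay az claw; .... A call has 1 to 12 rows; each row is the pose to reach, as a shift and turn from the pose commanded when the call began, along the tool's axes at that moment; what a row does not reach only later rows make up. A row lasts 1/8 s, in which the tool goes at most 62.5 mm and 10.7 degrees, less where a joint would pass 70% of its speed; a pose out of reach is approached as far as the arm can. A call with a gripper value outside its range is refused whole. The fingers move at their own pace and stop on an object; the grip force is fixed at half the most. Time passes only in rows, so rows that repeat a pose let the fingers close. It gives the time, the measured TCP pose, the force, the opening and the grip force at its end, in the units of the state.
- sensors.get_obs(): the state, without advancing time (a new reading comes with each control period).
- vision.camera(name): name is "scene" or "top"; returns the picture (420x560x3 uint8, blue, green, red); there is no depth.
- vision.camera_model(name): a dict with "K" (3x3 intrinsics, pixels), "extrinsics" (4x4, takes a point from world to camera coordinates). Camera axes: x right, y down, z forward; pixel columns grow to the right and rows downward; lengths in m; the calibration is good to about 2 mm. A picture is of the moment at which its call begins. camera_model takes no time and is no camera call.
- ctrl.hand_in(): hands the job in; it is judged then, once.
The state is a dict: "time_s": time; "q": joint angles; "dq": joint speeds; "joint_efforts": joint torques, N m; "eef_pos": TCP position; "eef_rot": TCP orientation; "wrist_force": force on the tool from outside, world axes, zero at the start; "torque": the same for the moment, N m; "opening": opening from 0.0 (shut) to 1.0 (fully open); "grasp_force": force on a finger pad.
Only numpy, scipy, OpenCV 4.12 (cv2) and the standard library are available. Lean on these libraries where they do the work, as an engineer would, in place of code of your own. Each camera call takes 0.05 s, during which the arm holds its last target. There are 200 camera calls.

TASK

Take the small round aluminium tin off the turntable and stand it upright in the round socket of the spice mill. A stiff cushion inside holds it up at first: press the tin down gently until you feel it come to rest firmly on the solid floor beneath, without forcing the thin metal, and only then swing the mill's hinged clamp frame over it, all the way down. Leave the jar, the bottle and the container standing where they are.

Things in the scene. Friction and masses are not known exactly. Their poses are not given: they have to be found in the camera images.
- tin: Small plain aluminium tin with twist cap, an upright cylinder 44 mm in diameter and 80 mm tall, 0.11 to 0.22 kg, two dark lines round it below the cap; origin at the centre of its underside, z up its axis. Stands on the turntable at one of four places about 95 mm from its centre. It dents if pressed against the mill with more than about 35 N.
- turntable: Round wooden turntable, 300 mm in diameter, top 28 mm above the island; locked, it does not turn. Origin at the centre of its underside.
- mill: Spice mill: squat grey housing 170 x 130 x 40 mm fixed to the island, round socket in its top, two dark hinge posts at its +x end. Origin on the island under the socket's centre; x points from socket to posts, z up. In this frame the housing spans x -70 to 100, y -65 to 65 mm; the posts stand at x 75, y -40 and 40, 115 mm high.
- mouth (a point): Top centre of the socket's bore, 40 mm above the island, axes as the mill's. The bore is 48 mm wide (2 mm play round the tin); on it sits a steel lead-in funnel 10 mm high, widening to 62 mm inside, 71 outside. A hidden cushion, its top 12 to 16 mm below this point, first carries the tin; it yields under a steady 10 N or so and stays where pressed. Home is the solid core below.
- clamp (a joint): Angle of the clamp frame (rad): 0 closed, level over the tin; grows as it swings up; starts open at 1.8 to 2.1, leaning back away from the socket. The stiff hinge stays where it is left; 2 to 3 N at the handle bar moves it. Closed, the frame's presser lies 100 mm above the island, just over a seated tin; a tin still up on the cushion stops it.
- clamp_hinge (a point): Centre of the clamp's hinge axis (along the mill's y), 105 mm above the island, 75 mm from the socket's centre along the mill's +x. The steel frame has two side rails 10 mm thick, 80 mm apart, joined by a flat presser (14 mm wide, 10 mm thick) at 75 mm and the handle bar at 125 mm from this axis, with an open window between the two.
- clamp_handle (a point): Middle of the clamp's handle bar, a round bar 12 mm thick and 80 mm long parallel to the hinge axis. At joint angle a it lies 125 cos(a) mm from the hinge towards the mill's -x and 125 sin(a) mm above it; closed, it is 50 mm from the socket's centre on the -x side.
- jar: Olive ceramic jar with a knobbed lid, 82 mm wide, 102 mm tall, standing on the turntable; origin at the centre of its underside. Leave alone.
- bottle: Amber glass spice bottle, 46 mm wide, 105 mm tall, standing on the turntable; origin at the centre of its underside. Leave alone.
- container: Orange plastic container, 67 mm square, 84 mm tall with a white lid, standing on the turntable; origin at the centre of its underside. Leave alone.
- core: Solid steel core in the middle of the mill; origin 2 mm above the island, under the socket's centre. Its top is the socket's floor. The mill's grind setting puts that floor 21.5 to 28.5 mm below the point mouth: it cannot be seen or read, only felt; there the resistance rises sharply (20 N per mm). A tin that is home has its top 91 to 99 mm above the island.
There are look-alikes about, which are no part of the job. There is more than one size of the tin; the job needs the middle-sized.

How it is judged:
On the way:
1. With the clamp still open, the tin is pressed down in the socket until it bears on the solid core (contact force between tin and core above 2 N and z of tin in the frame of mouth below -0.02 m and horizontal distance between tin and mouth below 0.005 m and angle between tin's own z axis and vertical below 0.08 rad and value of joint clamp above 0.7 rad), for 0.02 s.
At the end, for the whole second after the job is handed in: The tin stands upright (within 0.08 rad) and at rest in the socket, its underside at least 20 mm below the mouth and within 5 mm of its centre, and the clamp is closed to within 0.05 rad (z of tin in the frame of mouth below -0.02 m and horizontal distance between tin and mouth below 0.005 m and angle between tin's own z axis and vertical below 0.08 rad and value of joint clamp below 0.05 rad and linear speed of tin below 0.02 m/s); the robot touches nothing.
It fails at once if The tin is forced: pressed against the mill, its cushion or its clamp with more than 35 N (contact force between tin and mill above 35 N).
It fails at once if The clamp is brought down over a tin in the socket that is still up on the cushion (value of joint clamp below 0.5 rad and horizontal distance between tin and mouth below 0.02 m and z of tin in the frame of mouth above -0.019 m).
It fails at once if The jar, bottle or container is pushed more than 30 mm or tipped (distance of any of jar, bottle, container from where it was at the start of the episode above 0.03 m or angle between any of jar, bottle, container's own z axis and vertical above 0.4 rad).
It also fails if it takes over 72 s, if anything falls off the work surface, if the arm or the gripper's body presses on something with over 40 N, if the wrist force passes 120 N, or if a joint passes its speed limit or range.

## Working session

There is one attempt and no reset: what is moved stays moved. The work goes in short steps, Python scripts to look and compute and a tool call to move; the robot and the scene stay as the last step left them, time stands still between calls to the robot, and variables do not carry over. Pictures are saved under pics/ and viewed, at most 10 in all, crops included, and the job is handed in when it is done.

Besides the shell and the picture viewer there is one more tool, called as name(argument=value, ...) on one line, values as JSON. carry_out: Moves the arm, as the interface text tells. Its arguments: {"type":"object","properties":{"deltas":{"type":"string"}},"required":["deltas"]}

```bash
mkdir -p pics; python3 - <<'E'
from bench import sensors, vision, ctrl
import cv2,numpy as np
o=sensors.get_obs();print(o)
for n in("scene","top"):
    im=vision.camera(n);cv2.imwrite(f"pics/{n}0.png",im);m=vision.camera_model(n);print(n,np.round(m["K"],1).tolist(),np.round(m["extrinsics"],4).tolist())
E
```

```text
{'time_s': 0.0, 'q': array([-1.36430101e+00,  1.81551334e-01,  1.60799251e+00,  7.15212830e-06,
        1.35380424e+00, -2.06310020e-01]), 'dq': array([-9.01665994e-05,  2.01879709e-03,  5.76646990e-04, -1.58738252e-03,
        6.61093237e-04, -1.05568750e-04]), 'joint_efforts': array([ 7.88127218e-04, -4.44874907e+01, -3.51334977e+01, -2.65486087e-04,
        9.01213672e-03,  7.72815838e-06]), 'eef_pos': array([ 0.2305772 , -0.52614731,  0.23038586]), 'eef_rot': array([-8.77712230e-04,  9.78774265e-01,  2.04939423e-01,  3.41020697e-06]), 'wrist_force': array([-0.63019634,  0.14655339, -0.01808846]), 'torque': array([-0.00058647, -0.06392339, -0.08225603]), 'grasp_force': 0.0, 'opening': 1.0005888213759178}
scene [[499.6, 0.0, 276.0], [0.0, 499.6, 214.1], [0.0, 0.0, 1.0]] [[-0.2621, 0.965, -0.0041, 0.02], [0.6162, 0.1641, -0.7703, -0.2133], [-0.7427, -0.2045, -0.6377, 1.7524], [0.0, 0.0, 0.0, 1.0]]
top [[387.3, 0.0, 277.9], [0.0, 387.3, 209.1], [0.0, 0.0, 1.0]] [[-0.0162, -0.9999, 0.0049, 0.0827], [-0.9905, 0.0154, -0.1364, 0.4603], [0.1364, -0.0071, -0.9906, 0.8462], [0.0, 0.0, 0.0, 1.0]]
```

View pics/scene0.png

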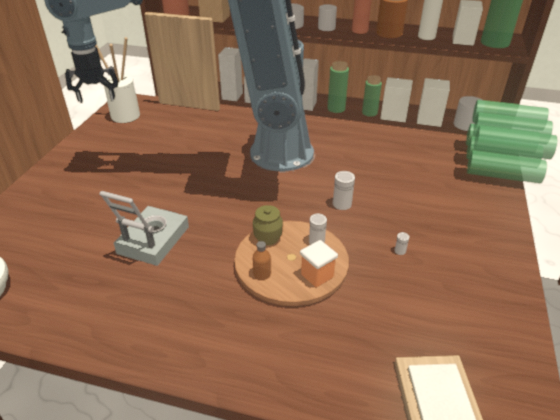

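View pics/top0.png

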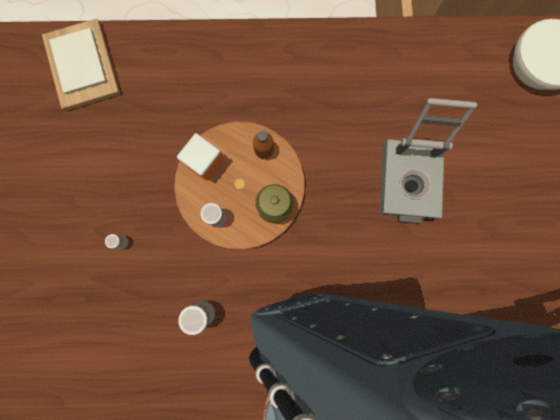

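Both pictures show the turntable. The tin on it is at about scene (318,228) and top (212,213), the mill at top (413,185), and the larger and smaller look-alikes stand off the turntable. I'll enlarge the tin and the mill.

```bash
python3 - <<'E'
import cv2,numpy as np
t=cv2.imread("pics/top0.png");s=cv2.imread("pics/scene0.png")
f=lambda im,x,y,w,h,k:cv2.resize(im[y:y+h,x:x+w],None,fx=k,fy=k,interpolation=cv2.INTER_CUBIC)
a=f(t,370,90,120,140,4) # 480x560
b=f(t,170,120,150,140,2) #300x280
c=f(s,225,190,140,140,2) #280x280
cv2.imwrite("pics/c1.png",np.hstack([a,np.vstack([b[:,:280],c])]))
E
```

```text
(no output)
```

View pics/c1.png

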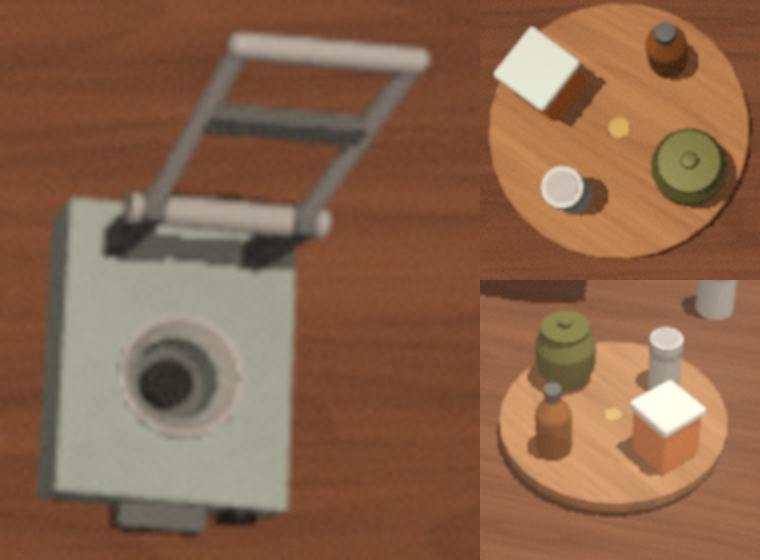

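```bash
cat > h.py <<'E'
import numpy as np
from bench import sensors, vision
from scipy.spatial.transform import Rotation as R
def at_z(n,px,z):
    m=vision.camera_model(n);E=np.array(m["extrinsics"]);r=E[:3,:3].T
    d=r@np.linalg.inv(m["K"])@[px[0],px[1],1];c=-r@E[:3,3]
    return c+d*(z-c[2])/d[2]
def proj(n,p):
    m=vision.camera_model(n);E=np.array(m["extrinsics"]);v=np.array(m["K"])@(E[:3,:3]@p+E[:3,3]);return v[:2]/v[2]
def tool(q): return R.from_quat(np.r_[q[1:],q[0]])
E
python3 - <<'E'
from h import *
P=lambda k,n,p,z:print(k,np.round(at_z(n,p,z),4))
P("tin top","top",(211,213.5),.108);P("tin scene","scene",(318,220.5),.108);P("table c","top",(239.5,183.5),.028)
P("funnel","top",(415.1,184.5),.05);P("tl","top",(387,139.5),.04);P("bl","top",(383,213),.04);P("br","top",(442,217.5),.04)
P("hingeL","top",(403.2,142.5),.105);P("hingeR","top",(451.2,145.5),.105);P("funnel sc","scene",(155,225),.05)
P("jar lid","top",(170+105,120+80),.13);P("bottle top","top",(170+92,136),.133)
o=sensors.get_obs();print(tool(o['eef_rot']).as_matrix().round(3))
# clamp handle angle
for a in(1.8,1.9,2.0,2.1):
  print(a)
E
```

```text
tin top [0.4439 0.2139 0.108 ]
tin scene [0.4508 0.2157 0.108 ]
table c [0.5226 0.1624 0.028 ]
funnel [ 0.5098 -0.2328  0.05  ]
tl [ 0.6182 -0.1785  0.04  ]
bl [ 0.4478 -0.1602  0.04  ]
br [ 0.4356 -0.292   0.04  ]
hingeL [ 0.5902 -0.193   0.105 ]
hingeR [ 0.5821 -0.2948  0.105 ]
funnel sc [ 0.518  -0.2268  0.05  ]
jar lid [0.4665 0.0816 0.13  ]
bottle top [0.5995 0.1062 0.133 ]
[[ 0.916  0.401 -0.   ]
 [ 0.401 -0.916  0.002]
 [ 0.    -0.002 -1.   ]]
1.8
1.9
2.0
2.1
```

```bash
cat >> h.py <<'E'
YAW=-0.095
def mill(x,y,z,o=(0.511,-0.233)):
    c,s=np.cos(YAW),np.sin(YAW);return np.array([o[0]+c*x-s*y,o[1]+s*x+c*y,z])
def target(yaw=YAW): # tool down, tool y = -mill y
    c,s=np.cos(yaw),np.sin(yaw);return R.from_matrix(np.array([[c,s,0],[s,-c,0],[0,0,-1]]))
def delta(p,rot=None):
    o=sensors.get_obs();r=tool(o['eef_rot']);rot=rot or target()
    d=r.inv().apply(np.array(p)-o['eef_pos'])*1000;a=(r.inv()*rot).as_rotvec()
    print("t",o['time_s'],"pos",o['eef_pos'].round(4),"delta",d.round(1),a.round(3),"F",o['wrist_force'].round(2),"op",round(o['opening'],3))
E
python3 - <<'E'
from h import *
delta((.447,.215,.21))
E
```

```text
t 0.1 pos [ 0.2306 -0.5262  0.2305] delta [ 495.6 -592.1   21.6] [-0.002  0.     0.508] F [-0.58  0.18 -0.72] op 0.998
```

carry_out(deltas="496 -592 21 -0.002 0 0.508 0;496 -592 21 -0.002 0 0.508 0;496 -592 21 -0.002 0 0.508 0;496 -592 21 -0.002 0 0.508 0;496 -592 21 -0.002 0 0.508 0;496 -592 21 -0.002 0 0.508 0;496 -592 21 -0.002 0 0.508 0;496 -592 21 -0.002 0 0.508 0;496 -592 21 -0.002 0 0.508 0;496 -592 21 -0.002 0 0.508 0;496 -592 21 -0.002 0 0.508 0;496 -592 21 -0.002 0 0.508 0")

```text
time_s: 1.6
eef_pos: [0.4413, 0.1951, 0.2108]
eef_rot: [0.001, 0.999, -0.047, 0.0]
wrist_force: [1.5, -0.9, -0.1]
opening: 1.004
grasp_force: 0.0
```

```bash
python3 - <<'E'
from h import *
delta((.447,.215,.21))
E
```

```text
t 1.6 pos [0.4413 0.1951 0.2108] delta [  3.8 -20.3   0.7] [ 0.002 -0.001  0.   ] F [ 1.53 -0.9  -0.07] op 1.004
```

carry_out(deltas="4 -20 1 0.002 0 0 0;4 -20 1 0.002 0 0 0;4 -20 1 0.002 0 0 0")

```text
time_s: 1.98
eef_pos: [0.4467, 0.2111, 0.2096]
eef_rot: [0.0, 0.999, -0.048, -0.0]
wrist_force: [-0.0, 0.2, 0.3]
opening: 0.998
grasp_force: 0.0
```

```bash
python3 - <<'E'
from h import *
import cv2
delta((.447,.215,.21))
s=vision.camera("scene");t=vision.camera("top")
f=lambda im,x,y,w,h,k:cv2.resize(im[y:y+h,x:x+w],None,fx=k,fy=k,interpolation=cv2.INTER_CUBIC)
a=f(s,100,180,100,90,4)
b=f(s,260,150,100,110,4)
cv2.imwrite("pics/c2.png",np.hstack([np.vstack([a,np.zeros((80,400,3),np.uint8)]),b]))
cv2.imwrite("pics/top2.png",t)
E
```

```text
t 1.975 pos [0.4467 0.2111 0.2096] delta [-0.1 -3.9 -0.4] [ 0.001  0.    -0.001] F [-0.    0.2   0.34] op 0.998
```

View pics/c2.png

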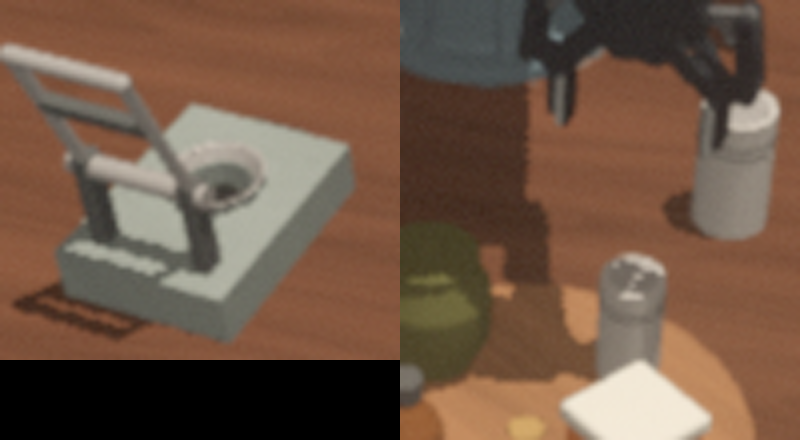

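```bash
python3 - <<'E'
from h import *
P=lambda k,n,p,z:print(k,np.round(at_z(n,p,z),4))
P("tin","scene",(318.5,218.8),.108)
print("tcp px",proj("scene",np.array([.4467,.2111,.2226])))
for n,px in(((-.07,.065),(353,148)),((-.07,-.065),(193,104)),((.1,.065),(225,300)),((.1,-.065),(60,252))):
    print(n,proj("scene",mill(*n,.04)).round(1),100+px[0]/4,180+px[1]/4, at_z("scene",(100+px[0]/4,180+px[1]/4),.04).round(4),mill(*n,.04).round(4))
th=np.linspace(0,6.28,200);e=np.array([proj("scene",mill(.0355*np.cos(t),.0355*np.sin(t),.05)) for t in th]);e=(e-[100,180])*4
print("funnel bbox pred",e.min(0).round(),e.max(0).round())
E
```

```text
tin [0.4437 0.2156 0.108 ]
tcp px [318.79821019 183.82940561]
(-0.07, 0.065) [187.3 215.9] 188.25 217.0 [ 0.4514 -0.1572  0.04  ] [ 0.4475 -0.1617  0.04  ]
(-0.07, -0.065) [148. 206.] 148.25 206.0 [ 0.4349 -0.2903  0.04  ] [ 0.4351 -0.2911  0.04  ]
(0.1, 0.065) [156.1 255. ] 156.25 255.0 [ 0.6167 -0.1773  0.04  ] [ 0.6167 -0.1778  0.04  ]
(0.1, -0.065) [113.9 243.1] 115.0 243.0 [ 0.6032 -0.3047  0.04  ] [ 0.6044 -0.3072  0.04  ]
funnel bbox pred [164. 140.] [268. 206.]
```

```bash
python3 - <<'E'
from h import *
delta((.444,.2147,.071))
E
```

```text
t 2.075 pos [0.447  0.2109 0.2099] delta [ -3.4  -3.5 138.9] [ 0.    -0.    -0.002] F [ 0.38 -0.57  0.02] op 0.998
```

carry_out(deltas="-3 -3 50 0 0 0 0;-3 -3 90 0 0 0 0;-3 -3 120 0 0 0 0;-3 -3 139 0 0 0 0;-3 -3 139 0 0 0 0;-3 -3 139 0 0 0 0.3")

```text
time_s: 2.82
eef_pos: [0.4453, 0.2152, 0.0719]
eef_rot: [-0.0, 0.999, -0.048, 0.001]
wrist_force: [0.3, 0.4, 0.1]
opening: 0.816
grasp_force: 0.0
```

```bash
python3 - <<'E'
from h import *
delta((.444,.2147,.071))
E
```

```text
t 2.825 pos [0.4453 0.2152 0.0719] delta [-1.2  0.6  0.9] [-0.001 -0.002 -0.001] F [0.31 0.37 0.08] op 0.816
```

carry_out(deltas="-1 0 0 0 0 0 0.5;-1 0 0 0 0 0 1;-1 0 0 0 0 0 1;-1 0 0 0 0 0 1;-1 0 0 0 0 0 1;-1 0 0 0 0 0 1")

```text
time_s: 3.58
eef_pos: [0.4443, 0.2158, 0.0722]
eef_rot: [-0.0, 0.999, -0.047, 0.001]
wrist_force: [-0.7, -1.4, 6.4]
opening: 0.5
grasp_force: 60.5
```

carry_out(deltas="-1 0 -30 0 0 0 1;-1 0 -80 0 0 0 1;-1 0 -110 0 0 0 1;-1 0 -110 0 0 0 1")

```text
time_s: 4.08
eef_pos: [0.4442, 0.2164, 0.1838]
eef_rot: [-0.001, 0.999, -0.047, 0.003]
wrist_force: [0.4, -0.1, -2.3]
opening: 0.497
grasp_force: 61.3
```

```bash
python3 - <<'E'
from h import *
import cv2
delta((.511,-.2325,.18))
s=vision.camera("scene");cv2.imwrite("pics/s3.png",s)
f=lambda im,x,y,w,h,k:cv2.resize(im[y:y+h,x:x+w],None,fx=k,fy=k,interpolation=cv2.INTER_CUBIC)
cv2.imwrite("pics/c3.png",f(s,270,120,100,110,5))
E
```

```text
t 4.075 pos [0.4442 0.2164 0.1838] delta [109.  440.5   3.6] [-0.002 -0.006  0.   ] F [ 0.39 -0.12 -2.31] op 0.497
```

View pics/c3.png

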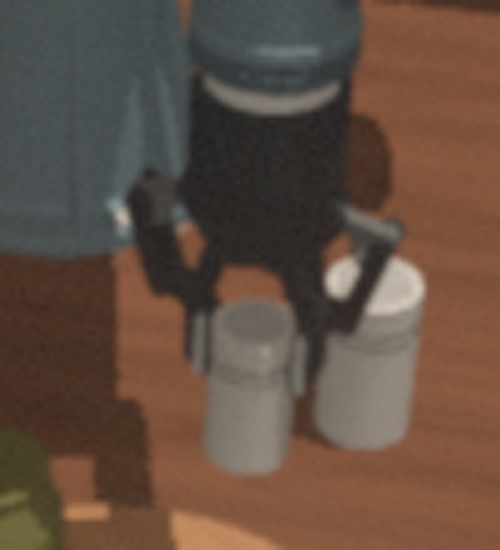

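```bash
python3 - <<'E'
from h import *
print(at_z("scene",(321,183.6),.2196),at_z("scene",(319.4,211),.1396), proj("scene",np.array([.4442,.2164,.1396])),proj("scene",np.array([.4442,.2164,.2196])))
E
```

```text
[0.44027823 0.21552365 0.2196    ] [0.44976009 0.21755602 0.1396    ] [319.38566734 209.60926667] [321.03869766 184.55694121]
```

carry_out(deltas="0 0 -40 0.002 -0.006 0 1;109 440 -46 -0.002 -0.006 0 1;109 440 -46 -0.002 -0.006 0 1;109 440 -46 -0.002 -0.006 0 1;109 440 -46 -0.002 -0.006 0 1;109 440 -46 -0.002 -0.006 0 1;109 440 -46 -0.002 -0.006 0 1;109 440 -46 -0.002 -0.006 0 1;109 440 -46 -0.002 -0.006 0 1;109 440 -46 -0.002 -0.006 0 1;109 440 -46 -0.002 -0.006 0 1;109 440 -46 -0.002 -0.006 0 1")

```text
time_s: 5.62
eef_pos: [0.5091, -0.2308, 0.2267]
eef_rot: [0.001, 0.999, -0.047, -0.003]
wrist_force: [0.5, -0.2, -2.7]
opening: 0.504
grasp_force: 61.9
```

```bash
python3 - <<'E'
from h import *
import cv2
delta((.511,-.2325,.16))
s=vision.camera("scene");t=vision.camera("top")
f=lambda im,x,y,w,h,k:cv2.resize(im[y:y+h,x:x+w],None,fx=k,fy=k,interpolation=cv2.INTER_CUBIC)
cv2.imwrite("pics/c4.png",np.hstack([f(s,95,140,110,120,3.5),f(t,360,90,110,120,3.5)]))
E
```

```text
t 5.625 pos [ 0.5091 -0.2308  0.2267] delta [ 2.5  1.5 66.7] [0.001 0.006 0.002] F [ 0.53 -0.25 -2.75] op 0.504
```

View pics/c4.png

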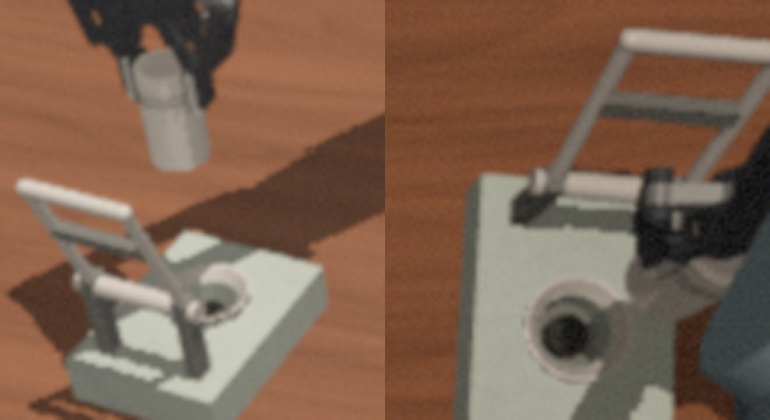

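carry_out(deltas="2 1.5 40 0.001 0.006 0.002 1;2 1.5 80 0.001 0.006 0.002 1;2 1.5 118 0.001 0.006 0.002 1;2 1.5 122 0.001 0.006 0.002 1;2 1.5 122 0.001 0.006 0.002 1")

```text
time_s: 6.35
eef_pos: [0.5109, -0.2344, 0.106]
eef_rot: [0.001, 0.999, -0.048, 0.001]
wrist_force: [-0.1, 0.4, -1.4]
opening: 0.501
grasp_force: 61.9
```

```bash
python3 - <<'E'
from h import *
delta((.511,-.2325,.08))
E
```

```text
t 6.35 pos [ 0.5109 -0.2344  0.106 ] delta [-0.1 -2.  26. ] [ 0.002 -0.002 -0.002] F [-0.05  0.38 -1.37] op 0.501
```

carry_out(deltas="0 -2 6 0 0 0 1;0 -2 14 0 0 0 1;0 -2 20 0 0 0 1;0 -2 26 0 0 0 1;0 -2 26 0 0 0 1")

```text
time_s: 6.98
eef_pos: [0.51, -0.2321, 0.0781]
eef_rot: [0.0, 0.999, -0.049, -0.0]
wrist_force: [-0.5, 0.4, -1.9]
opening: 0.5
grasp_force: 61.9
```

```bash
python3 - <<'E'
from h import *
delta((.511,-.2325,.075))
E
```

```text
t 6.975 pos [ 0.51   -0.2321  0.0781] delta [1.1 0.3 3.1] [ 0.     0.001 -0.002] F [-0.5   0.36 -1.88] op 0.5
```

carry_out(deltas="0.5 0 2 0 0 0 1;0.5 0 4 0 0 0 1;0.5 0 5 0 0 0 1;0.5 0 6 0 0 0 1;0.5 0 7 0 0 0 1;0.5 0 8 0 0 0 1;0.5 0 8 0 0 0 1")

```text
time_s: 7.85
eef_pos: [0.5112, -0.2325, 0.0718]
eef_rot: [0.001, 0.999, -0.049, 0.0]
wrist_force: [-2.0, 1.5, 5.2]
opening: 0.501
grasp_force: 62.6
```

carry_out(deltas="0 0 0.5 0 0 0 1;0 0 1 0 0 0 1;0 0 1.5 0 0 0 1;0 0 2 0 0 0 1;0 0 2 0 0 0 1;0 0 2 0 0 0 1")

```text
time_s: 8.6
eef_pos: [0.5112, -0.2326, 0.0701]
eef_rot: [0.001, 0.999, -0.049, 0.0]
wrist_force: [-2.8, 1.3, 7.8]
opening: 0.501
grasp_force: 62.6
```

carry_out(deltas="0 0 0.5 0 0 0 1;0 0 1 0 0 0 1;0 0 1.5 0 0 0 1;0 0 2 0 0 0 1;0 0 2.5 0 0 0 1;0 0 3 0 0 0 1;0 0 3 0 0 0 1;0 0 3 0 0 0 1")

```text
time_s: 9.6
eef_pos: [0.5112, -0.2325, 0.0671]
eef_rot: [0.001, 0.999, -0.048, 0.0]
wrist_force: [-3.2, 2.5, 7.0]
opening: 0.5
grasp_force: 62.6
```

carry_out(deltas="0 0 0.5 0 0 0 1;0 0 1 0 0 0 1;0 0 1.5 0 0 0 1;0 0 2 0 0 0 1;0 0 2.5 0 0 0 1;0 0 3 0 0 0 1;0 0 3 0 0 0 1;0 0 3 0 0 0 1")

```text
time_s: 10.6
eef_pos: [0.5112, -0.2326, 0.064]
eef_rot: [0.001, 0.999, -0.049, 0.0]
wrist_force: [-2.7, 2.3, 6.6]
opening: 0.5
grasp_force: 62.6
```

carry_out(deltas="0 0 0.3 0 0 0 1;0 0 0.6 0 0 0 1;0 0 1 0 0 0 1;0 0 1 0 0 0 1;0 0 1 0 0 0 1")

```text
time_s: 11.22
eef_pos: [0.5112, -0.2325, 0.063]
eef_rot: [0.001, 0.999, -0.049, 0.0]
wrist_force: [-3.1, 2.8, 8.4]
opening: 0.501
grasp_force: 62.6
```

carry_out(deltas="0 0 0.3 0 0 0 1;0 0 0.6 0 0 0 1;0 0 1 0 0 0 1;0 0 1 0 0 0 1;0 0 1 0 0 0 1")

```text
time_s: 11.85
eef_pos: [0.5112, -0.2325, 0.062]
eef_rot: [0.001, 0.999, -0.048, 0.0]
wrist_force: [-2.2, 2.9, 7.6]
opening: 0.5
grasp_force: 62.6
```

carry_out(deltas="0 0 0.3 0 0 0 1;0 0 0.6 0 0 0 1;0 0 1 0 0 0 1;0 0 1 0 0 0 1;0 0 1 0 0 0 1")

```text
time_s: 12.48
eef_pos: [0.5113, -0.2326, 0.0616]
eef_rot: [0.001, 0.999, -0.048, 0.001]
wrist_force: [-4.2, 2.2, 12.1]
opening: 0.501
grasp_force: 63.2
```

carry_out(deltas="0 0 0.3 0 0 0 1;0 0 0.6 0 0 0 1;0 0 1 0 0 0 1;0 0 1 0 0 0 1;0 0 1 0 0 0 1")

```text
time_s: 13.1
eef_pos: [0.5114, -0.2327, 0.0613]
eef_rot: [0.001, 0.999, -0.048, 0.001]
wrist_force: [-6.5, 4.0, 16.9]
opening: 0.498
grasp_force: 63.7
```

carry_out(deltas="0 0 0.4 0 0 0 1;0 0 0.8 0 0 0 1;0 0 0.8 0 0 0 1;0 0 0.8 0 0 0 1")

```text
time_s: 13.6
eef_pos: [0.5115, -0.2327, 0.061]
eef_rot: [0.001, 0.999, -0.048, 0.001]
wrist_force: [-7.6, 5.0, 21.0]
opening: 0.502
grasp_force: 64.1
```

carry_out(deltas="0 0 -1.5 0 0 0 1;0 0 -3 0 0 0 1;0 0 -3 0 0 0 1;0 0 -3 0 0 0 0.4;0 0 -3 0 0 0 0.2;0 0 -3 0 0 0 0;0 0 -3 0 0 0 0;0 0 -3 0 0 0 0")

```text
time_s: 14.6
eef_pos: [0.5109, -0.2325, 0.061]
eef_rot: [0.0, 0.999, -0.049, 0.0]
wrist_force: [-0.2, 0.2, 0.5]
opening: 1.0
grasp_force: 0.0
```

```bash
python3 - <<'E'
from h import *
delta((.511,-.2325,.2))
E
```

```text
t 14.6 pos [ 0.5109 -0.2325  0.061 ] delta [ 1.00e-01  1.00e-01 -1.39e+02] [ 0.001 -0.    -0.002] F [-0.19  0.2   0.47] op 1.0
```

carry_out(deltas="0 0 -40 0 0 0 0;0 0 -100 0 0 0 0;0 0 -160 0 0 0 0.5;0 0 -220 0 0 0 1;0 0 -240 0 0 0 1;0 0 -240 0 0 0 1")

```text
time_s: 15.35
eef_pos: [0.5116, -0.2328, 0.3032]
eef_rot: [0.002, 0.999, -0.049, 0.002]
wrist_force: [0.2, 0.4, -0.4]
opening: 0.145
grasp_force: 0.0
```

```bash
python3 - <<'E'
from h import *
import cv2
s=vision.camera("scene")
f=lambda im,x,y,w,h,k:cv2.resize(im[y:y+h,x:x+w],None,fx=k,fy=k,interpolation=cv2.INTER_CUBIC)
cv2.imwrite("pics/c5.png",f(s,95,160,110,100,5))
print("meas top (452.5,103) scene",(95+75/3.5,140+199/3.5))
for a in np.arange(1.75,2.2,.05):
    h=mill(.075-.125*np.cos(a),0,.105+.125*np.sin(a));print(round(a,2),h.round(3),proj("top",h).round(1),proj("scene",h).round(1))
for d in(.0132,.0185,.0215,.0229,.0285): # tin top centre
    print(d,((proj("scene",mill(0,0,.12-d))-[95,160])*5).round(1))
h=mill(.145,0,.30);delta(h)
E
```

```text
meas top (452.5,103) scene (116.42857142857143, 196.85714285714286)
1.75 [ 0.608 -0.242  0.228] [451.6 112. ] [121.  191.7]
1.8 [ 0.614 -0.243  0.227] [451.4 109.1] [119.6 193.5]
1.85 [ 0.62  -0.243  0.225] [451.  106.3] [118.3 195.5]
1.9 [ 0.626 -0.244  0.223] [450.6 103.6] [117.  197.5]
1.95 [ 0.632 -0.245  0.221] [450.2 101.1] [115.8 199.7]
2.0 [ 0.637 -0.245  0.219] [449.6  98.7] [114.6 201.9]
2.05 [ 0.643 -0.246  0.216] [449.   96.4] [113.4 204.1]
2.1 [ 0.648 -0.246  0.213] [448.4  94.3] [112.4 206.5]
2.15 [ 0.654 -0.247  0.21 ] [447.7  92.4] [111.3 208.9]
2.2 [ 0.659 -0.247  0.206] [446.9  90.7] [110.4 211.3]
0.0132 [278.6 235.6]
0.0185 [280.2 243.2]
0.0215 [281.1 247.5]
0.0229 [281.5 249.5]
0.0285 [283.2 257.4]
t 15.4 pos [ 0.5108 -0.2322  0.301 ] delta [145.2   0.4   1.2] [ 0.001 -0.001 -0.002] F [-0.61 -0.33 -0.95] op 0.055
```

View pics/c5.png

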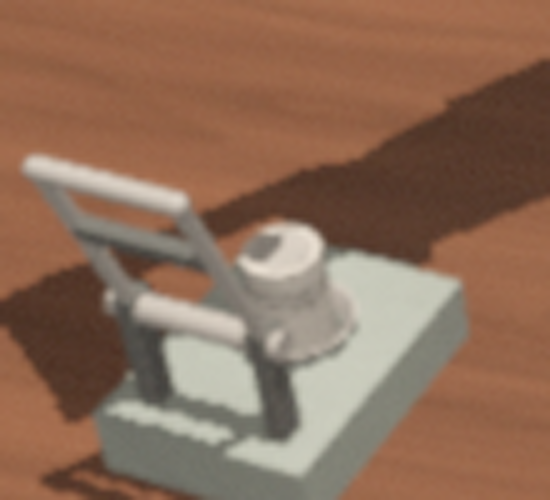

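carry_out(deltas="60 0 0 0 0 0 1;110 0 0 0 0 0 1;152 0 0 0 0 0 1;152 0 20 0 0 0 1;152 0 60 0 0 0 1;152 0 98 0 0 0 1;152 0 98 0 0 0 1;152 0 98 0 0 0 1")

```text
time_s: 16.4
eef_pos: [0.6618, -0.2473, 0.2036]
eef_rot: [0.001, 0.999, -0.049, 0.0]
wrist_force: [-0.2, -0.1, 0.8]
opening: -0.001
grasp_force: 0.0
```

```bash
python3 - <<'E'
from h import *
delta(mill(.035,0,.203))
for a in(1.1,.9,.7,.5,.3,.15,0): print(a,round(75-125*np.cos(a)),round(105+125*np.sin(a)+6))
E
```

```text
t 16.4 pos [ 0.6618 -0.2473  0.2036] delta [-116.4    0.4    0.6] [ 0.001 -0.    -0.003] F [-0.18 -0.09  0.76] op -0.001
1.1 18 222
0.9 -3 209
0.7 -21 192
0.5 -35 171
0.3 -44 148
0.15 -49 130
0 -50 111
```

carry_out(deltas="-12 0 0 0 0 0 1;-24 0 0 0 0 0 1;-36 0 0 0 0 0 1;-48 0 0 0 0 0 1;-60 0 0 0 0 0 1;-72 0 0 0 0 0 1;-84 0 0 0 0 0 1;-95 0 0 0 0 0 1;-106 0 0 0 0 0 1;-117 0 1 0 0 0 1;-120 0 2 0 0 0 1;-120 0 2 0 0 0 1")

```text
time_s: 17.9
eef_pos: [0.5424, -0.2354, 0.2011]
eef_rot: [0.0, 0.999, -0.049, -0.0]
wrist_force: [0.0, 0.5, 0.2]
opening: 0.003
grasp_force: 0.0
```

```bash
python3 - <<'E'
from h import *
import cv2
delta(mill(.012,0,.25))
s=vision.camera("scene")
f=lambda im,x,y,w,h,k:cv2.resize(im[y:y+h,x:x+w],None,fx=k,fy=k,interpolation=cv2.INTER_CUBIC)
cv2.imwrite("pics/c6.png",f(s,85,120,130,140,4))
for a in np.arange(.7,1.5,.1):
    print(round(a,2),[((proj("scene",mill(.075-.125*np.cos(a),y,.105+.125*np.sin(a)))-[85,120])*4).round() for y in(-.04,.04)])
E
```

```text
t 17.9 pos [ 0.5424 -0.2354  0.2011] delta [-19.5   0.6 -48.9] [ 0.001 -0.    -0.002] F [0.05 0.49 0.17] op 0.003
0.7 [array([208., 225.]), array([313., 249.])]
0.8 [array([198., 220.]), array([304., 245.])]
0.9 [array([188., 218.]), array([295., 243.])]
1.0 [array([177., 217.]), array([285., 242.])]
1.1 [array([165., 218.]), array([274., 244.])]
1.2 [array([154., 221.]), array([263., 247.])]
1.3 [array([142., 227.]), array([252., 253.])]
1.4 [array([129., 234.]), array([240., 260.])]
```

View pics/c6.png

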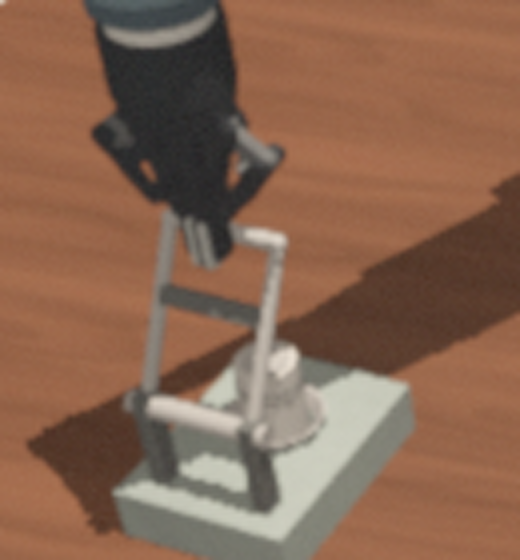

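carry_out(deltas="3 0 0 0 0 0 1;3 0 -30 0 0 0 1;0 0 -50 0 0 0 1;-22 0 -50 0 0 0 1;-22 0 -50 0 0 0 1;-23 0 -28 0 0 0 1;-23 0 -26 0 0 0 1;-23 0 -26 0 0 0 1")

```text
time_s: 18.95
eef_pos: [0.5201, -0.2332, 0.2272]
eef_rot: [0.0, 0.999, -0.049, 0.0]
wrist_force: [-0.2, -0.7, 0.6]
opening: 0.0
grasp_force: 0.0
```

```bash
python3 - <<'E'
from h import *
for a in(.95,.8,.65,.5,.35,.25,.15,.05,0): print(a);delta(mill(.075-.125*np.cos(a),0,.111+.125*np.sin(a)))
E
```

```text
0.95
t 18.95 pos [ 0.5201 -0.2332  0.2272] delta [-6.8  0.6 14.5] [ 0.001 -0.    -0.002] F [-0.18 -0.66  0.65] op 0.0
0.8
t 18.95 pos [ 0.5201 -0.2332  0.2272] delta [-21.2   0.7  26.5] [ 0.001 -0.    -0.002] F [-0.18 -0.66  0.65] op 0.0
0.65
t 18.95 pos [ 0.5201 -0.2332  0.2272] delta [-33.6   0.7  40.5] [ 0.001 -0.    -0.002] F [-0.18 -0.66  0.65] op 0.0
0.5
t 18.95 pos [ 0.5201 -0.2332  0.2272] delta [-43.8   0.7  56.2] [ 0.001 -0.    -0.002] F [-0.18 -0.66  0.65] op 0.0
0.35
t 18.95 pos [ 0.5201 -0.2332  0.2272] delta [-51.5   0.7  73.3] [ 0.001 -0.    -0.002] F [-0.18 -0.66  0.65] op 0.0
0.25
t 18.95 pos [ 0.5201 -0.2332  0.2272] delta [-55.2   0.7  85.2] [ 0.001 -0.    -0.002] F [-0.18 -0.66  0.65] op 0.0
0.15
t 18.95 pos [ 0.5201 -0.2332  0.2272] delta [-57.7   0.7  97.5] [ 0.001 -0.    -0.002] F [-0.18 -0.66  0.65] op 0.0
0.05
t 18.95 pos [ 0.5201 -0.2332  0.2272] delta [-59.    0.7 109.9] [ 0.001 -0.    -0.002] F [-0.18 -0.66  0.65] op 0.0
0
t 18.95 pos [ 0.5201 -0.2332  0.2272] delta [-59.1   0.7 116.2] [ 0.001 -0.    -0.002] F [-0.18 -0.66  0.65] op 0.0
```

Push down the arc to about a = 0.35 first, then check.

carry_out(deltas="0 0 8 0 0 0 1;-4 0 13 0 0 0 1;-9 0 17 0 0 0 1;-15 0 22 0 0 0 1;-20 0 27 0 0 0 1;-26 0 33 0 0 0 1;-31 0 39 0 0 0 1;-36 0 45 0 0 0 1;-40 0 52 0 0 0 1;-44 0 58 0 0 0 1;-48 0 66 0 0 0 1;-51 0 73 0 0 0 1")

```text
time_s: 20.45
eef_pos: [0.4688, -0.2281, 0.1534]
eef_rot: [0.0, 0.999, -0.049, 0.0]
wrist_force: [-0.0, 0.0, 0.6]
opening: 0.0
grasp_force: 0.3
```

```bash
python3 - <<'E'
from h import *
import cv2
delta(mill(-.05,0,.108))
s=vision.camera("scene")
f=lambda im,x,y,w,h,k:cv2.resize(im[y:y+h,x:x+w],None,fx=k,fy=k,interpolation=cv2.INTER_CUBIC)
cv2.imwrite("pics/c7.png",f(s,85,140,130,120,4))
E
```

```text
t 20.45 pos [ 0.4688 -0.2281  0.1534] delta [-7.5  0.8 45.4] [ 0.001 -0.    -0.002] F [-0.04  0.04  0.63] op 0.0
```

View pics/c7.png

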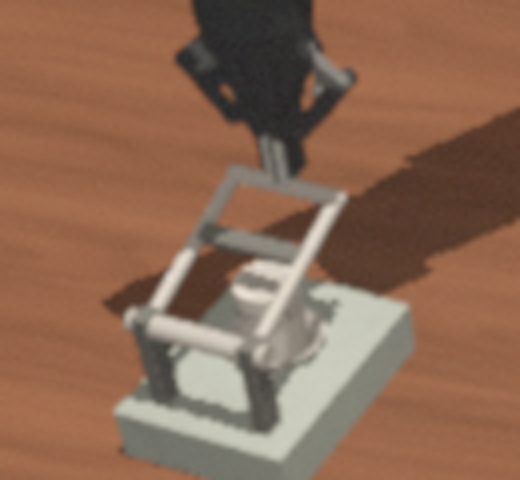

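The picture shows the clamp following the fingers, with the bar at about (285,185) and the angle around 0.4. The tin is still upright. I'll continue down.

carry_out(deltas="-2 0 6 0 0 0 1;-4 0 12 0 0 0 1;-5 0 18 0 0 0 1;-6 0 24 0 0 0 1;-7 0 30 0 0 0 1;-7 0 35 0 0 0 1;-8 0 39 0 0 0 1;-8 0 42 0 0 0 1;-8 0 44 0 0 0 1;-8 0 45 0 0 0 1;-8 0 45 0 0 0 1")

```text
time_s: 21.88
eef_pos: [0.4612, -0.2277, 0.1106]
eef_rot: [0.001, 0.999, -0.048, 0.0]
wrist_force: [-4.9, 3.1, 13.5]
opening: 0.001
grasp_force: 6.7
```

carry_out(deltas="0 0 0.5 0 0 0 1;0 0 0.5 0 0 0 1;0 0 -20 0 0 0 1;0 0 -60 0 0 0 1;0 0 -110 0 0 0 1;0 0 -150 0 0 0 1;0 0 -150 0 0 0 1;0 0 -150 0 0 0 1")

```text
time_s: 22.88
eef_pos: [0.4608, -0.2272, 0.2584]
eef_rot: [0.0, 0.999, -0.049, -0.0]
wrist_force: [-0.8, -0.3, -1.1]
opening: -0.001
grasp_force: 0.0
```

```bash
python3 - <<'E'
from h import *
import cv2
delta(mill(-.05,0,.108))
s=vision.camera("scene")
f=lambda im,x,y,w,h,k:cv2.resize(im[y:y+h,x:x+w],None,fx=k,fy=k,interpolation=cv2.INTER_CUBIC)
cv2.imwrite("pics/c8.png",f(s,85,140,130,120,4))
for a in (0,.05,.1,.15):
    print(a,[((proj("scene",mill(.075-.125*np.cos(a),y,.105+.125*np.sin(a)))-[85,140])*4).round() for y in(-.04,.04)])
E
```

```text
t 22.875 pos [ 0.4608 -0.2272  0.2584] delta [  0.5   0.9 150.4] [ 0.001  0.    -0.002] F [-0.84 -0.28 -1.08] op -0.001
0 [array([252., 216.]), array([352., 241.])]
0.05 [array([250., 209.]), array([351., 234.])]
0.1 [array([248., 202.]), array([349., 227.])]
0.15 [array([246., 196.]), array([348., 220.])]
```

View pics/c8.png

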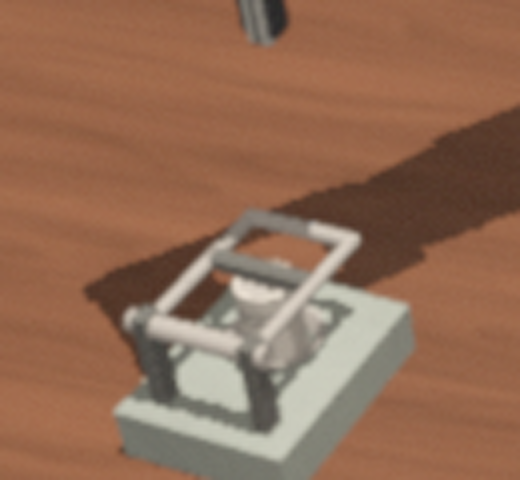

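The bar ends at (252,216) and (353,238) match a = 0, the 13.5 N stop agrees, and the fingers are clear.

```bash
python3 -c "
from bench import ctrl
print(ctrl.hand_in())"
```

```text
the job is handed in; nothing more can be done
None
```

I handed the job in at about 23 s. The tin is pressed home on the solid core, about 23 mm below the mouth with a firm stop at about 21 N. The clamp is fully closed and the jar, bottle and container were not touched; the hand-in returned no verdict.

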